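Tip a hardwood blank over a low step and bring it up to the sprung end stop

TASK

Slide the standing red hardwood blank along the sawing board's low shelf, still upright, until its foot sits square against the low step, then push slowly near its top so that it tips over the step and lies wholly on the width of the cork deck. Then slide the lying blank along the deck until it meets the sprung pad of the end stop squarely, and press the pad gently, with about 6 N beyond what the sliding takes, for a moment; feel for it, because nobody has measured where the pad is set. Leave the blank resting against the pad, never push hard or strike it, leave the other things alone, and let go.

Things in the scene. Friction and masses are not known exactly. Their poses are not given: they have to be found in the camera images.
- blank_centre (a point): Centre of the blank: plain red hardwood block, 72 x 96 x 140 mm (own x, y, z), 0.6 to 1.05 kg, standing on end on the shelf at first. Own z: up its length; own x: roughly to the step (0.3 rad at most off). Meant to be pushed, too thick to grip. Pushed below about a third of its height it slides upright, near the top it tips. Sliding takes some 2 to 5 N (hidden mass, friction), standing or lying.
- board: The sawing board, fixed on the table, 180 mm wide (own y). Origin at table height below the step, mid-width; own x points along it from the shelf to the end stop, own z up. Own x -260 to 0 mm: smooth grey shelf, its top 12 mm above the table. Own x 0 to 350 mm: cork-faced deck, its top 24 mm above the table.
- step (a point): Middle of the step's upper edge, axes as the board's: where the shelf ends at an upright face 12 mm high and the deck begins. The blank's foot stops against that face; pushed near the top it tips about the edge, passes balance at a lean of about 30 degrees, then falls by itself and lies on the deck, 72 mm high, its own z to the end stop, its foot end overhanging the step by 10 to 50 mm.
- stop: Bracket of the end stop, an aluminium bar across the deck 300 to 325 mm beyond the step; origin mid-width on the deck at its face towards the step, axes as the board's. Two rods carry a pale wooden pad before it (150 mm wide, 40 mm high, 14 mm thick) whose front face is 200 to 250 mm beyond the step: set anew each time, not measured. The pad is sprung: 1 N at first touch, 1.5 N more per mm, 12 mm of travel.
- offcut: Bystander: small red offcut standing on the table, 60 x 50 x 75 mm; origin at the centre of its underside. Leave it alone.
- glue: Bystander: white glue bottle, 56 mm wide, 150 mm tall, upright; origin at the centre of its underside. Leave it alone.
- brush: Bystander: hand brush lying on the table. Leave it alone.
There are look-alikes about, which are no part of the job. What is meant by the part that bears blank_centre is not green, and is the smaller of those in its own colour.

How it is judged:
By the outcome, as a careful person would: the job done as asked, in the order asked, and still so for the second after the job is handed in, with the robot touching nothing.
It also fails if it takes over 72 s, if anything falls off the work surface, if the arm or the gripper's body presses on something with over 40 N, if the wrist force passes 120 N, or if a joint passes its speed limit or range.

ROBOT

A 6-joint arm with a two-finger parallel gripper is mounted at the origin on the work surface. World frame = base frame: x ahead of the robot, y to its left, z up, the work surface at z = 0. Lengths are in m, angles in degrees, forces in N, time in s.
With the tool pointing down it reaches from about 0.425 to 1.125 m from the base axis. Payload 14.9 kg.
Tool frame: the origin (TCP) lies midway between the tips of the shut fingers; the grasp point (between the pads) lies 19 mm behind it (robot.tcp_to_grasp is the distance from the TCP to the grasp point, in m); z points along the fingers, y is the line along which they close (so a half turn about z gives the same grasp; the last joint's range is limited). The gripper opens to 91 mm and grips with 3 to 60 N. Pads are 32 mm wide; open, the fingers measure 118 mm over their backs; the gripper's body (76 mm by 178 mm) begins 60 mm behind the grasp point.
Start: joints at [63.409, 21.709, 99.362, -0, 58.929, -1.908], TCP at [0.292, 0.636, 0.214] pointing down, gripper open.
Joint ranges: [-158.91, 158.91], [-42.39, 125.64], [0.06, 152.35], [-60.88, 240.88], [17.5, 164.5], [-176.32, 176.32]. Speed limits (degrees/s): [108.29, 108.29, 136.94, 180, 180, 180].

INTERFACE

Orientations are given as [roll, pitch, yaw] about the fixed x, y, z axes, in that order (R = Rz(yaw) Ry(pitch) Rx(roll)).
In Python, from cell import sense, imaging, robot gives the robot as it stands.
- The arm moves only by the tool play_rows, never from a script. Its argument "plan" is a list of rows, each a list of 7 numbers: the opening, from 0 (shut) to 1 (fully open), then the shift along the tool's x, y, z scaled (see below), then the turn, a rotation vector about the tool's x, y, z scaled (see below). In form: [[gripper, dx, dy, dz, wx, wy, wz], ...]. A call has 1 to 20 rows; each row is the pose to reach, as a shift and turn from the pose commanded when the call began, along the tool's axes at that moment; what a row does not reach only later rows make up. The controller multiplies each number of a shift by 0.3 m and each number of a turn by 30 degrees. A row lasts 1/8 s, in which the tool goes at most 62.5 mm and 10.7 degrees, less where a joint would pass 70% of its speed; a pose out of reach is approached as far as the arm can. A call with a number of a shift or a turn outside -1 to 1 is refused whole. A call with a gripper value outside its range is refused whole. The fingers move at their own pace and stop on an object; the grip force is fixed at half the most. Time passes only in rows, so rows that repeat a pose let the fingers close. It gives the time, the measured TCP pose, the force, the opening and the grip force at its end, in the units of the state.
- sense(): the state, without advancing time (a new reading comes with each control period).
- imaging.camera(name): name is "side" or "top"; returns the picture (400x640x3 uint8, red, green, blue); there is no depth.
- imaging.get_calibration(name): a dict with "K" (3x3 intrinsics, pixels), "view" (4x4, takes a point from world to camera coordinates). Camera axes: x right, y up, looking along -z (the intrinsics and any distortion apply to the point x, -y, -z); pixel columns grow to the right and rows downward; lengths in m; the calibration is good to about 2 mm. A picture is of the moment at which its call begins. get_calibration takes no time and is no camera call.
- robot.sign_off(): hands the job in; it is judged then, once.
The state is a dict: "time_s": time; "joints": joint angles; "joint_vel": joint speeds; "joint_torque": joint torques, N m; "tool_pos": TCP position; "tcp_rot": TCP orientation; "force": force on the tool from outside, world axes, zero at the start; "wrist_torque": the same for the moment, N m; "gripper_width": finger opening in m; "grip_force": force on a finger pad.
Only numpy, scipy, OpenCV 4.12 (cv2) and the standard library are available. Lean on these libraries where they do the work, as an engineer would, in place of code of your own. Each camera call takes 0.05 s, during which the arm holds its last target. There are 200 camera calls.

## Working session

There is one attempt and no reset: what is moved stays moved. The work goes in short steps, Python scripts to look and compute and a tool call to move; the robot and the scene stay as the last step left them, time stands still between calls to the robot, and variables do not carry over. Pictures are saved under pics/ and viewed, at most 13 in all, crops included, and the job is handed in when it is done.

Besides the shell and the picture viewer there is one more tool, called after "Request:" as a command line: name --pt "numbers of a row" for each row, then --argument value for the rest. play_rows: Moves the arm, as the interface text tells. Shifts and turns lie within -1 to 1; 1 stands for 0.3 m of shift or 30 degrees of turn. Its arguments: {"type":"object","properties":{"plan":{"type":"array"}},"required":["plan"]}

```bash
mkdir -p pics; python3 - <<'E'
from cell import sense, imaging, robot
import cv2
for n in("side","top"):
    im=imaging.camera(n); cv2.imwrite(f"pics/{n}0.png",im[:,:,::-1])
    c=imaging.get_calibration(n); print(n,c["K"],c["view"])
print({k:v for k,v in sense().items()})
E
```

```text
side [[453.5801738    0.         328.23948353]
 [  0.         453.5801738  204.0636942 ]
 [  0.           0.           1.        ]] [[-0.55502167  0.83180365 -0.00732348  0.25466048]
 [-0.78661492 -0.5219655   0.32983175  0.44139135]
 [ 0.27053265  0.18882453  0.94401133 -1.24944756]
 [ 0.          0.          0.          1.        ]]
top [[435.70960895   0.         315.72955485]
 [  0.         435.70960895 205.62233582]
 [  0.           0.           1.        ]] [[-1.87113859e-03 -9.99869480e-01  1.60474726e-02  5.34335944e-02]
 [ 9.88735686e-01  5.51853385e-04  1.49671099e-01 -5.99438974e-01]
 [-1.49660420e-01  1.61467642e-02  9.88605604e-01 -1.14768611e+00]
 [ 0.00000000e+00  0.00000000e+00  0.00000000e+00  1.00000000e+00]]
{'time_s': 0.1, 'joints': array([ 6.34092215e+01,  2.17347711e+01,  9.93922857e+01, -1.26620455e-03,
        5.89307062e+01, -1.90720110e+00]), 'joint_vel': array([ 0.08193105, -0.12924868, -0.13426688, -0.08236985, -0.05894413,
       -0.12664457]), 'joint_torque': array([ 1.44017227e-03, -7.65038252e+01, -4.35288012e+01,  6.52387762e-02,
        3.98686866e-02, -8.82518293e-05]), 'tool_pos': array([0.29216274, 0.6357124 , 0.21336268]), 'tcp_rot': array([-1.79942233e+02, -8.39095764e-04,  1.55317076e+02]), 'force': array([ 0.26665975, -0.03210484,  0.38143734]), 'wrist_torque': array([-0.03094127,  0.03656009, -0.04098183]), 'grip_force': 0.0, 'gripper_width': 0.09119816302564136}
```

View pics/side0.png

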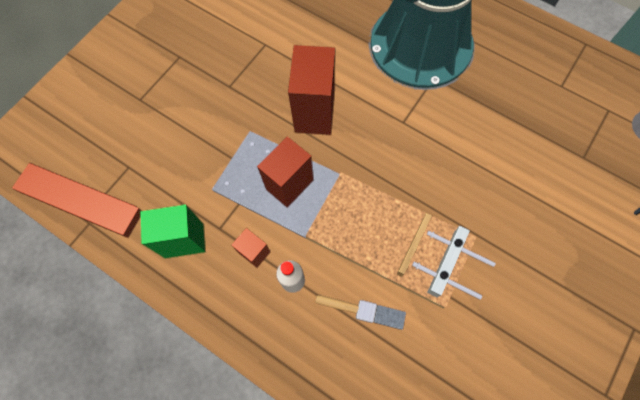

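View pics/top0.png

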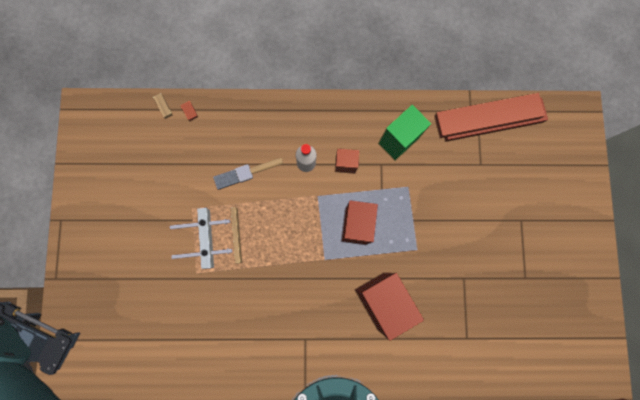

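The side view shows the blank at (287,170) standing on the grey shelf, the cork deck to its right with the pad at (415,245) and the bracket at (450,260). The top view shows the blank's top at (361,220), the shelf/deck edge at x≈320, the pad at (236,235), the bracket at (205,238), and the larger red look-alike at (390,305).

```bash
cat > h.py <<'E'
import numpy as np, cv2
from cell import sense, imaging, robot
def ray(n,px):
    c=imaging.get_calibration(n);K=np.array(c["K"]);V=np.array(c["view"]);R=V[:3,:3]
    d=np.linalg.inv(K)@[px[0],px[1],1]; d=R.T@(d*[1,-1,-1]); return -R.T@V[:3,3],d
def onz(n,px,z):
    o,d=ray(n,px); return (o+d*(z-o[2])/d[2])
def proj(n,p):
    c=imaging.get_calibration(n);q=np.array(c["view"])@[*p,1]; q=np.array(c["K"])@(q[:3]*[1,-1,-1]); return q[:2]/q[2]
E
python3 - <<'E'
from h import *
for n,seed,roi in(("top",(360,222),(310,180,425,265)),("side",(287,170),(205,125,345,245))):
    im=cv2.imread(f"pics/{n}0.png"); hsv=cv2.cvtColor(im,cv2.COLOR_BGR2HSV)
    x0,y0,x1,y1=roi; m=np.zeros(im.shape[:2],np.uint8); m[y0:y1,x0:x1]=255
    red=(cv2.inRange(hsv,(0,150,30),(8,255,255))|cv2.inRange(hsv,(172,150,30),(180,255,255)))&m
    grey=cv2.inRange(hsv,(90,10,80),(140,110,220))&m
    def big(k): return max(cv2.findContours(k,cv2.RETR_EXTERNAL,cv2.CHAIN_APPROX_NONE)[0],key=cv2.contourArea)
    r=big(red);h=cv2.convexHull(np.vstack([big(grey)]))
    v=hsv[:,:,2][red>0]; print(n,np.percentile(v,[5,25,50,75,95]))
    t,_=cv2.threshold(v.reshape(-1,1),0,255,cv2.THRESH_OTSU); 
    tm=big(red&cv2.inRange(hsv[:,:,2],t,255)); 
    for name,c,z in(("shelf",h,.012),("top",tm,.152)):
        q=cv2.approxPolyDP(cv2.convexHull(c),5,True)[:,0]
        print(name,q.tolist()); P=np.array([onz(n,p,z)[:2] for p in q]);print(P.round(4).tolist(), 'edges',np.linalg.norm(P-np.roll(P,-1,0),axis=1).round(4))
        W=np.array([onz(n,p,z)[:2] for p in c[:,0]],np.float32);print(cv2.minAreaRect(W*1000), )
im=cv2.imread("pics/top0.png")
cv2.imwrite("pics/crop.png",cv2.resize(im[180:290,160:430],None,fx=2.95,fy=2.95,interpolation=cv2.INTER_CUBIC))
im=cv2.imread("pics/side0.png")
cv2.imwrite("pics/crop2.png",cv2.resize(im[120:320,205:505],None,fx=2.6,fy=2.6,interpolation=cv2.INTER_CUBIC))
E
```

```text
top [ 47.5  56.   71.   92.5 130.5]
shelf [[407, 188], [415, 249], [325, 257], [319, 197]]
[[0.6552, -0.2068], [0.4826, -0.2234], [0.4608, 0.0271], [0.629, 0.0432]] edges [0.1734 0.2515 0.169  0.2514]
((556.929443359375, -90.54664611816406), (176.71717834472656, 254.8836669921875), 5.940876007080078)
top [[361, 240]]
[[0.4977, -0.0565]] edges [0.]
((497.6807556152344, -56.53170394897461), (0.0, 0.0), 0.0)
side [ 71.  77. 176. 187. 193.]
shelf [[249, 133], [337, 174], [304, 236], [213, 189]]
[[0.4855, -0.2234], [0.4565, 0.0243], [0.6302, 0.0464], [0.6554, -0.2045]] edges [0.2494 0.1751 0.2522 0.1709]
((555.8269653320312, -88.99171447753906), (177.28981018066406, 253.72409057617188), 6.007543563842773)
top [[287, 137], [310, 156], [279, 185], [258, 166]]
[[0.4943, -0.083], [0.5041, -0.0155], [0.5952, -0.0318], [0.5846, -0.0945]] edges [0.0683 0.0925 0.0636 0.0911]
((544.38427734375, -55.75649642944336), (69.94670104980469, 94.79480743408203), 82.8521957397461)
```

View pics/crop.png

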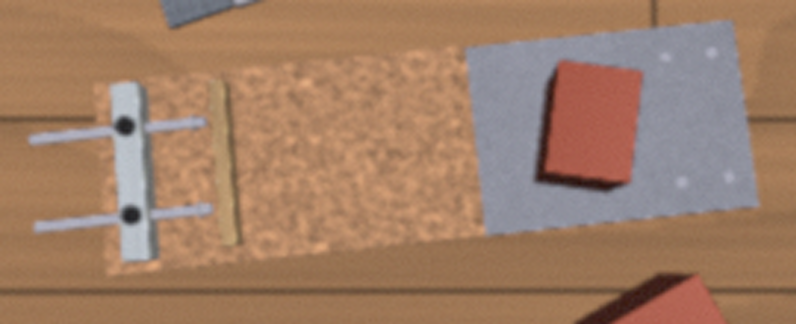

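View pics/crop2.png

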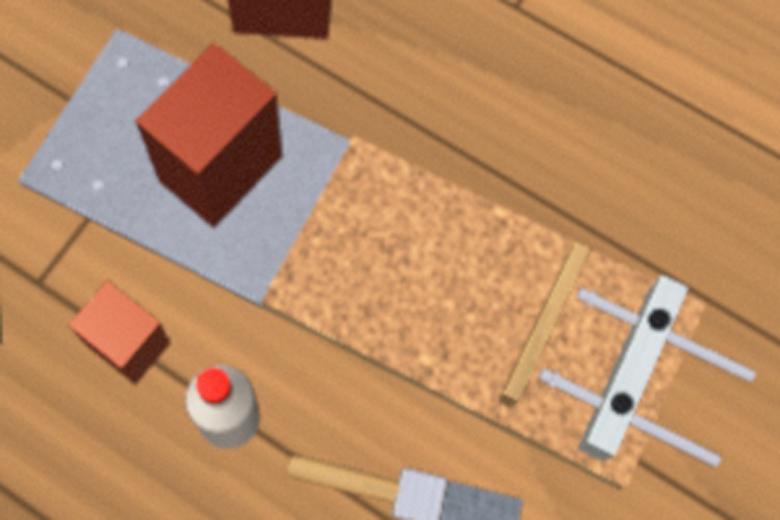

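```bash
cat >> h.py <<'E'
from scipy.spatial.transform import Rotation as Ro
YAW=96.; u=np.array([np.cos(np.radians(YAW)),np.sin(np.radians(YAW)),0]); v=np.array([-u[1],u[0],0]); S=np.array([.543,.0395,0])
def rot(t): return Ro.from_euler('xyz',[180,0,YAW],degrees=True)*Ro.from_rotvec([0,t,0],degrees=True)
def bf(p): p=np.array(p)-S; return np.array([p@u,p@v,p[2]])
def rel(s,l,z,t=30):
    st=sense(); R0=Ro.from_euler('xyz',st['tcp_rot'],degrees=True); p=S+s*u+l*v+[0,0,z]
    d=R0.inv().apply(p-st['tool_pos'])/.3; w=(R0.inv()*rot(t)).as_rotvec(degrees=True)/30
    return d.round(4),w.round(4)
E
python3 - <<'E'
from h import *
print([onz('side',p,0).round(3) for p in((295,132),(332,133))],[onz('top',p,.15).round(3) for p in((397,273),(422,317),(391,338),(362,291))])
c=lambda x,y:(160+x/2.95,180+y/2.95)
T=np.array([onz('top',c(*p),.152) for p in((557,61),(643,71),(632,186),(546,178))]);print(T.round(4),bf(T.mean(0)))
# pad top z .024+? front edge, step edge
for z in(.064,.07): print(z,[bf(onz('top',c(*p),z)).round(4) for p in((229,78),(240,242))],[bf(onz('side',(205+x/2.6,120+y/2.6),z)).round(4) for x,y in((578,243),(503,398))])
print([bf(onz('top',c(*p),.018)).round(4) for p in((467,46),(485,234),(94,83),(108,275))])
print([bf(onz('side',(205+x/2.6,120+y/2.6),.018)).round(4) for x,y in((351,138),(264,303),(705,302),(622,487))])
print('offcut/glue',onz('top',(347,160),.075),onz('top',(306,152),.15))
print(rel(-.175,.0086,.25,30),sense()['tool_pos'])
E
```

```text
[array([ 0.414, -0.132,  0.   ]), array([ 0.364, -0.052,  0.   ])] [array([ 0.417, -0.143,  0.15 ]), array([ 0.312, -0.201,  0.15 ]), array([ 0.264, -0.124,  0.15 ]), array([ 0.374, -0.057,  0.15 ])]
[[ 0.5958 -0.0278  0.152 ]
 [ 0.5872 -0.1005  0.152 ]
 [ 0.4902 -0.089   0.152 ]
 [ 0.4969 -0.0173  0.152 ]] [-0.09756093  0.01075259  0.152     ]
0.064 [array([ 0.2169, -0.0743,  0.064 ]), array([0.2189, 0.0743, 0.064 ])] [array([0.2279, 0.0761, 0.064 ]), array([ 0.2271, -0.0766,  0.064 ])]
0.07 [array([ 0.216 , -0.0733,  0.07  ]), array([0.218 , 0.0745, 0.07  ])] [array([0.2277, 0.0738, 0.07  ]), array([ 0.2269, -0.078 ,  0.07  ])]
[array([-0.0035, -0.0891,  0.018 ]), array([-0.0011,  0.0893,  0.018 ]), array([ 0.3504, -0.0904,  0.018 ]), array([0.3491, 0.0898, 0.018 ])]
[array([0.0004, 0.0909, 0.018 ]), array([ 0.0047, -0.0871,  0.018 ]), array([0.3522, 0.0956, 0.018 ]), array([ 0.35  , -0.0879,  0.018 ])]
offcut/glue [ 0.72008835 -0.03153229  0.075     ] [0.72118872 0.07920011 0.15      ]
(array([-1.8627, -1.9731, -0.1202]), array([-0.5189,  0.9092,  1.9298])) [0.29216274 0.6357124  0.21336268]
```

Request:
play_rows --pt "0.66 -0.94 -0.99 -0.15 -0.26 0.45 0.96" --pt "0.66 -0.94 -0.99 -0.15 -0.26 0.45 0.96" --pt "0.66 -0.94 -0.99 -0.15 -0.26 0.45 0.96" --pt "0.66 -0.94 -0.99 -0.15 -0.26 0.45 0.96" --pt "0.66 -0.94 -0.99 -0.15 -0.26 0.45 0.96" --pt "0.66 -0.94 -0.99 -0.15 -0.26 0.45 0.96" --pt "0.66 -0.94 -0.99 -0.15 -0.26 0.45 0.96" --pt "0.66 -0.94 -0.99 -0.15 -0.26 0.45 0.96" --pt "0.66 -0.94 -0.99 -0.15 -0.26 0.45 0.96"

```text
time_s: 1.23
tool_pos: [0.4244, 0.2487, 0.2588]
tcp_rot: [175.8, -14.9, 126.9]
force: [-0.7, -0.3, 0.4]
gripper_width: 0.0603
grip_force: 0.0
```

```bash
python3 -c "
from h import *
print(rel(-.175,.0097,.25),sense()['tool_pos'],sense()['time_s'])"
```

```text
(array([-1.2439, -0.4058, -0.3305]), array([-0.2572,  0.4566,  0.9702])) [0.42435063 0.24865372 0.25875427] 1.225
```

Request:
play_rows --pt "0.66 -0.95 -0.31 -0.25 -0.26 0.46 0.97" --pt "0.66 -0.95 -0.31 -0.25 -0.26 0.46 0.97" --pt "0.66 -0.95 -0.31 -0.25 -0.26 0.46 0.97" --pt "0.66 -0.95 -0.31 -0.25 -0.26 0.46 0.97" --pt "0.66 -0.95 -0.31 -0.25 -0.26 0.46 0.97" --pt "0.66 -0.95 -0.31 -0.25 -0.26 0.46 0.97" --pt "0.66 -0.95 -0.31 -0.25 -0.26 0.46 0.97"

```text
time_s: 2.1
tool_pos: [0.5216, -0.0437, 0.251]
tcp_rot: [180.0, -30.2, 96.0]
force: [-0.5, 0.4, 0.4]
gripper_width: 0.0602
grip_force: 0.0
```

```bash
python3 -c "
from h import *
print(rel(-.175,.0097,.25),rel(-.175,.0097,.034),sense()['tool_pos'],sense()['time_s'],sense()['joints'])"
```

```text
(array([-0.2741,  0.0676, -0.1552]), array([-0.0005, -0.0052,  0.0011])) (array([-0.6358,  0.0675,  0.4674]), array([-0.0005, -0.0052,  0.0011])) [ 0.52155578 -0.04372333  0.25104772] 2.1 [-20.74413706   9.52660576 115.17887846  28.10937674  72.16559176
 -39.56435586]
```

Request:
play_rows --pt "0.66 -0.274 0.068 -0.155 0 0 0" --pt "0.66 -0.274 0.068 -0.155 0 0 0" --pt "0.66 -0.274 0.068 -0.155 0 0 0" --pt "0.66 -0.364 0.068 0 0 0 0" --pt "0.66 -0.454 0.068 0.155 0 0 0" --pt "0.66 -0.545 0.068 0.31 0 0 0" --pt "0.66 -0.6 0.068 0.405 0 0 0" --pt "0.66 -0.636 0.068 0.467 0 0 0" --pt "0.66 -0.636 0.068 0.467 0 0 0"

```text
time_s: 3.22
tool_pos: [0.5516, -0.1354, 0.0341]
tcp_rot: [-180.0, -30.2, 96.1]
force: [-0.8, 0.6, 0.4]
gripper_width: 0.0607
grip_force: 0.0
```

```bash
python3 - <<'E'
from h import *
s=sense();print(bf(s['tool_pos']),s['force'],s['time_s'])
im=imaging.camera("side")[:,:,::-1]
cv2.imwrite("pics/a.png",cv2.resize(im[60:300,180:480],None,fx=2,fy=2))
E
```

```text
[-0.17487983  0.00969171  0.03411569] [-0.77846446  0.55648445  0.35363534] 3.225
```

View pics/a.png

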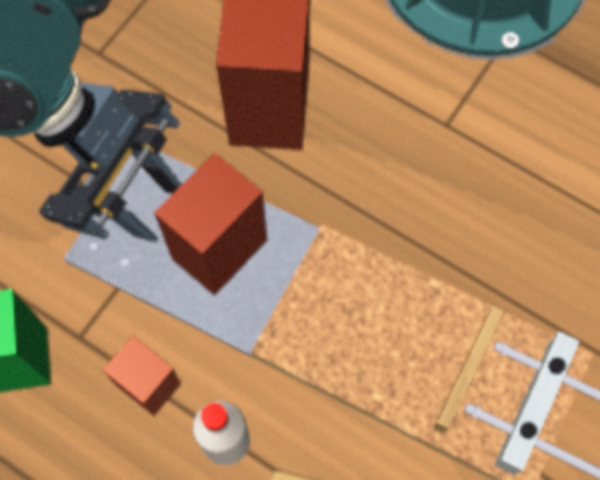

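The gripper stands behind the blank with both fingers on the shelf side (fingers at about (150,200) in the crop), clear of everything else. Now I push it low and slowly.

Request:
play_rows --pt "0.66 0.0144 0 0.0083 0 0 0" --pt "0.66 0.0289 0 0.0167 0 0 0" --pt "0.66 0.0433 0 0.025 0 0 0" --pt "0.66 0.052 0 0.03 0 0 0" --pt "0.66 0.0606 0 0.035 0 0 0" --pt "0.66 0.0693 0 0.04 0 0 0" --pt "0.66 0.078 0 0.045 0 0 0" --pt "0.66 0.0866 0 0.05 0 0 0" --pt "0.66 0.0953 0 0.055 0 0 0" --pt "0.66 0.104 0 0.06 0 0 0" --pt "0.66 0.1126 0 0.065 0 0 0" --pt "0.66 0.1213 0 0.07 0 0 0" --pt "0.66 0.13 0 0.075 0 0 0" --pt "0.66 0.1386 0 0.08 0 0 0" --pt "0.66 0.1473 0 0.085 0 0 0" --pt "0.66 0.156 0 0.09 0 0 0" --pt "0.66 0.1646 0 0.095 0 0 0" --pt "0.66 0.1733 0 0.1 0 0 0" --pt "0.66 0.182 0 0.105 0 0 0" --pt "0.66 0.1906 0 0.11 0 0 0"

```text
time_s: 5.78
tool_pos: [0.5453, -0.071, 0.0348]
tcp_rot: [179.9, -30.1, 96.0]
force: [0.2, -2.2, -1.0]
gripper_width: 0.0601
grip_force: 1.4
```

```bash
cat >> h.py <<'E'
def rep(): s=sense();print('bf',bf(s['tool_pos']).round(4),'f',bf(s['force']+S).round(2),s['time_s'])
def redtop(n,tag,roi):
    im=np.ascontiguousarray(imaging.camera(n)[:,:,::-1]); cv2.imwrite(f"pics/{tag}.png",im); hsv=cv2.cvtColor(im,cv2.COLOR_BGR2HSV)
    x0,y0,x1,y1=roi; m=np.zeros(im.shape[:2],np.uint8); m[y0:y1,x0:x1]=255
    k=(cv2.inRange(hsv,(0,140,120),(9,255,255))|cv2.inRange(hsv,(172,140,120),(180,255,255)))&m
    return max(cv2.findContours(k,cv2.RETR_EXTERNAL,cv2.CHAIN_APPROX_NONE)[0],key=cv2.contourArea)[:,0]
def rect(n,c,z):
    W=np.array([bf(onz(n,p,z))[:2]*1000 for p in c],np.float32); return cv2.minAreaRect(W)
E
python3 - <<'E'
from h import *
rep()
print(rect('side',redtop('side','b',(205,120,420,260)),.152))
E
```

```text
bf [-0.1101  0.0093  0.0348] f [-2.22 -0.01 -1.01] 5.775
((-58.50535202026367, 17.62935447692871), (71.57263946533203, 96.35381317138672), 0.1113491952419281)
```

Request:
play_rows --pt "0.66 0.0087 0 0.005 0 0 0" --pt "0.66 0.0173 0 0.01 0 0 0" --pt "0.66 0.026 0 0.015 0 0 0" --pt "0.66 0.0347 0 0.02 0 0 0" --pt "0.66 0.0433 0 0.025 0 0 0" --pt "0.66 0.052 0 0.03 0 0 0" --pt "0.66 0.055 0 0.032 0 0 0" --pt "0.66 0.058 0 0.0335 0 0 0"

```text
time_s: 6.82
tool_pos: [0.5432, -0.0512, 0.0348]
tcp_rot: [179.9, -30.1, 96.0]
force: [0.5, -4.1, 0.3]
gripper_width: 0.0601
grip_force: 1.3
```

```bash
python3 -c "
from h import *
rep()"
```

```text
bf [-0.0902  0.0093  0.0348] f [-4.13 -0.05  0.28] 6.825
```

Request:
play_rows --pt "0.66 0.003 0 0.0017 0 0 0" --pt "0.66 0.0058 0 0.0033 0 0 0"

```text
time_s: 7.08
tool_pos: [0.543, -0.0492, 0.0349]
tcp_rot: [179.9, -30.1, 96.0]
force: [1.2, -2.5, -0.7]
gripper_width: 0.0604
grip_force: 1.3
```

```bash
python3 -c "
from h import *
rep()"
```

```text
bf [-0.0882  0.0093  0.0349] f [-2.57 -0.93 -0.73] 7.075
```

Request:
play_rows --pt "0.66 0.003 0 0.0017 0 0 0" --pt "0.66 0.0058 0 0.0033 0 0 0"

```text
time_s: 7.32
tool_pos: [0.5428, -0.0472, 0.0349]
tcp_rot: [179.9, -30.1, 96.0]
force: [-0.6, -2.0, -0.1]
gripper_width: 0.0602
grip_force: 1.5
```

Request:
play_rows --pt "0.66 0.003 0 0.0017 0 0 0" --pt "0.66 0.0058 0 0.0033 0 0 0"

```text
time_s: 7.58
tool_pos: [0.5429, -0.0463, 0.0349]
tcp_rot: [179.9, -30.0, 96.1]
force: [-2.5, -17.5, 1.8]
gripper_width: 0.06
grip_force: 8.5
```

Request:
play_rows --pt "0.66 -0.0144 0 -0.0083 0 0 0" --pt "0.66 -0.0433 0 -0.025 0 0 0" --pt "0.66 0.03 -0.014 -0.15 0 0 0" --pt "0.66 0.11 -0.028 -0.29 0 0 0" --pt "0.66 0.11 -0.028 -0.29 0 0 0"

```text
time_s: 8.2
tool_pos: [0.5372, -0.0621, 0.1298]
tcp_rot: [179.6, -30.0, 96.2]
force: [-0.4, 0.1, 0.1]
gripper_width: 0.0602
grip_force: 0.0
```

```bash
python3 - <<'E'
from h import *
rep()
c=redtop('side','c',(205,120,420,260)); print(rect('side',c,.152))
print(rel(-.095,.0176,.127))
im=cv2.imread('pics/c.png');cv2.imwrite("pics/c1.png",cv2.resize(im[90:270,200:440],None,fx=2.5,fy=2.5))
E
```

```text
bf [-0.1005  0.0164  0.1298] f [0.15 0.37 0.06] 8.2
((-34.293060302734375, 17.516767501831055), (71.31282806396484, 95.4809341430664), 0.1222456693649292)
(array([ 0.0128, -0.0015,  0.0112]), array([ 0.0062, -0.002 ,  0.0029]))
```

View pics/c1.png

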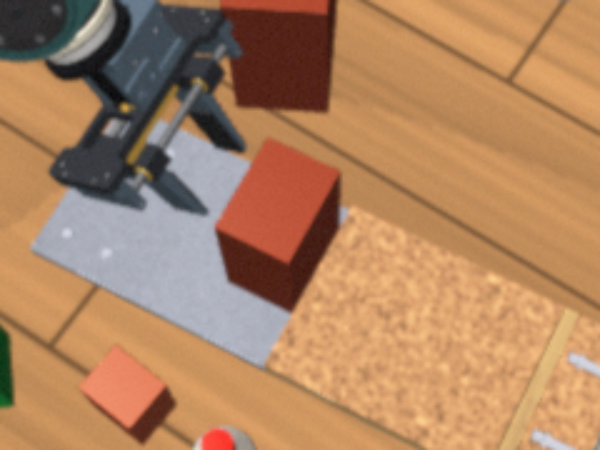

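The blank's front face lies flush along the step edge (crop (293,305)–(345,210)), square and within the board width. Now tip it slowly.

Request:
play_rows --pt "0.66 0.0144 0 0.0083 0 0 0" --pt "0.66 0.0289 0 0.0167 0 0 0" --pt "0.66 0.0375 0 0.0217 0 0 0" --pt "0.66 0.0433 0 0.025 0 0 0" --pt "0.66 0.049 0 0.0283 0 0 0" --pt "0.66 0.0549 0 0.0317 0 0 0" --pt "0.66 0.0606 0 0.035 0 0 0" --pt "0.66 0.0664 0 0.0383 0 0 0" --pt "0.66 0.0722 0 0.0417 0 0 0" --pt "0.66 0.078 0 0.045 0 0 0" --pt "0.66 0.0837 0 0.0483 0 0 0" --pt "0.66 0.0895 0 0.0517 0 0 0" --pt "0.66 0.0953 0 0.055 0 0 0" --pt "0.66 0.1011 0 0.0583 0 0 0" --pt "0.66 0.1068 0 0.0617 0 0 0"

```text
time_s: 10.12
tool_pos: [0.5318, -0.0242, 0.1267]
tcp_rot: [179.9, -30.1, 96.0]
force: [0.3, -2.6, 1.6]
gripper_width: 0.0605
grip_force: 1.5
```

```bash
python3 - <<'E'
from h import *
rep()
im=imaging.camera("side")[:,:,::-1];cv2.imwrite("pics/d.png",cv2.resize(im[90:270,200:440],None,fx=2.5,fy=2.5))
E
```

```text
bf [-0.0622  0.0178  0.1267] f [-2.6   0.01  1.56] 10.125
```

View pics/d.png

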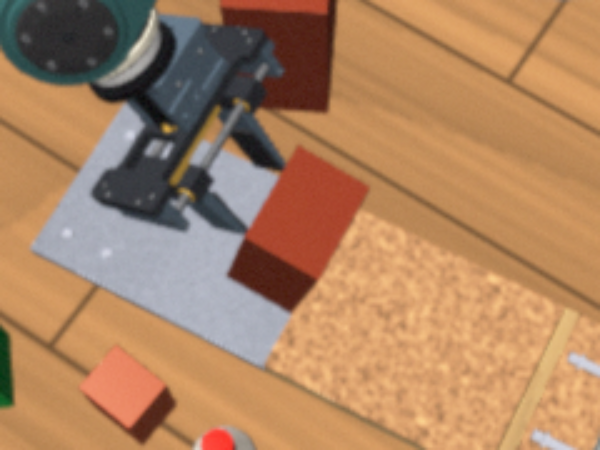

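It leans about 12° over the step, still square. I continue.

Request:
play_rows --pt "0.66 0.0058 0 0.0033 0 0 0" --pt "0.66 0.0115 0 0.0067 0 0 0" --pt "0.66 0.0173 0 0.01 0 0 0" --pt "0.66 0.0231 0 0.0133 0 0 0" --pt "0.66 0.0289 0 0.0167 0 0 0" --pt "0.66 0.0346 0 0.02 0 0 0" --pt "0.66 0.0404 0 0.0233 0 0 0" --pt "0.66 0.0462 0 0.0267 0 0 0" --pt "0.66 0.052 0 0.03 0 0 0" --pt "0.66 0.0577 0 0.0333 0 0 0" --pt "0.66 0.0635 0 0.0367 0 0 0" --pt "0.66 0.0693 0 0.04 0 0 0" --pt "0.66 0.075 0 0.0433 0 0 0" --pt "0.66 0.0808 0 0.0467 0 0 0"

```text
time_s: 11.92
tool_pos: [0.5288, 0.0036, 0.1268]
tcp_rot: [179.9, -30.1, 96.0]
force: [-0.4, -0.1, 0.7]
gripper_width: 0.0601
grip_force: 0.2
```

Request:
play_rows --pt "0.66 0.0043 0 0.0025 0 0 0" --pt "0.66 0.0087 0 0.005 0 0 0" --pt "0.66 0.013 0 0.0075 0 0 0" --pt "0.66 0.0173 0 0.01 0 0 0"

```text
time_s: 12.42
tool_pos: [0.5282, 0.0095, 0.1268]
tcp_rot: [179.9, -30.1, 96.0]
force: [0.4, 0.2, -0.1]
gripper_width: 0.0601
grip_force: 0.0
```

```bash
python3 - <<'E'
from h import *
rep()
im=imaging.camera("side")[:,:,::-1];cv2.imwrite("pics/e.png",cv2.resize(im[90:270,200:440],None,fx=2.5,fy=2.5))
E
```

```text
bf [-0.0283  0.0178  0.1268] f [ 0.12 -0.39 -0.11] 12.425
```

View pics/e.png

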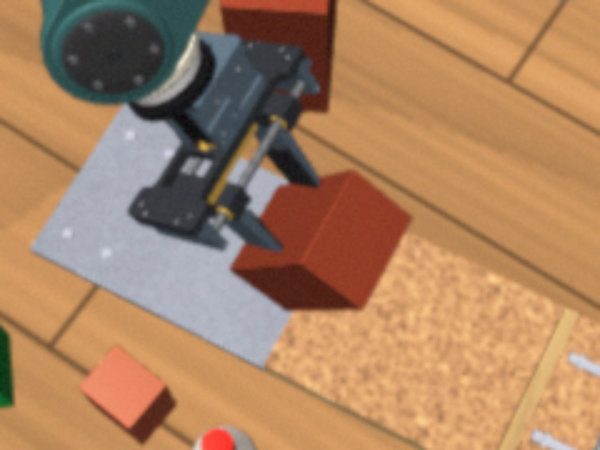

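It has just passed the balance and is falling clear of the fingers. I back off and wait.

Request:
play_rows --pt "0.66 0 0 0 0 0 0" --pt "0.66 0 0 0 0 0 0" --pt "0.66 0 0 0 0 0 0" --pt "0.66 -0.06 0 -0.035 0 0 0" --pt "0.66 -0.16 0 -0.0925 0 0 0" --pt "0.66 -0.26 0 -0.15 0 0 0" --pt "0.66 -0.289 0 -0.167 0 0 0"

```text
time_s: 13.35
tool_pos: [0.5392, -0.0925, 0.1267]
tcp_rot: [179.9, -30.1, 95.9]
force: [-0.1, 0.4, -0.5]
gripper_width: 0.0598
grip_force: 0.0
```

```bash
python3 - <<'E'
from h import *
rep()
c=redtop('side','f',(205,120,420,270)); print(rect('side',c,.096))
c=redtop('top','f2',(200,180,425,265)); print(rect('top',c,.096))
print(rel(-.1,.0178,.048))
im=cv2.imread('pics/f.png');cv2.imwrite("pics/f1.png",cv2.resize(im[90:300,200:480],None,fx=2.5,fy=2.5))
E
```

```text
bf [-0.1309  0.0176  0.1267] f [ 0.39  0.1  -0.51] 13.35
((34.92504119873047, 17.47157096862793), (95.83684539794922, 140.04946899414062), 89.90522003173828)
((34.12998962402344, 17.419784545898438), (95.4867935180664, 136.3141326904297), 89.25349426269531)
(array([-0.0462, -0.0005,  0.276 ]), array([ 0.0035, -0.004 , -0.0013]))
```

View pics/f1.png

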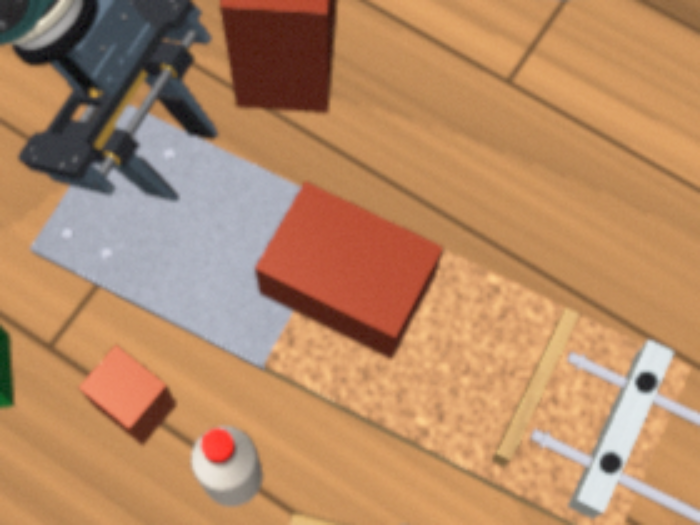

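The blank lies flat and square on the deck, foot overhanging about 35 mm, front end at about 105 mm, inside the deck's width. I go low behind its foot.

Request:
play_rows --pt "0.66 -0.1 0 0.1 0 0 0" --pt "0.66 -0.075 0 0.2 0 0 0" --pt "0.66 -0.046 0 0.276 0 0 0" --pt "0.66 -0.017 0 0.293 0 0 0" --pt "0.66 0.026 0 0.318 0 0 0" --pt "0.66 0.063 0 0.339 0 0 0" --pt "0.66 0.083 0 0.351 0 0 0" --pt "0.66 0.0917 0 0.356 0 0 0" --pt "0.66 0.1003 0 0.361 0 0 0" --pt "0.66 0.109 0 0.366 0 0 0"

```text
time_s: 14.7
tool_pos: [0.5305, -0.0075, 0.0482]
tcp_rot: [179.9, -30.1, 96.0]
force: [0.3, -4.2, 1.7]
gripper_width: 0.0599
grip_force: 1.9
```

```bash
python3 - <<'E'
from h import *
rep()
E
```

```text
bf [-0.0454  0.0174  0.0482] f [-4.19  0.17  1.66] 14.7
```

Request:
play_rows --pt "0.66 0.0115 0 0.0067 0 0 0" --pt "0.66 0.0231 0 0.0133 0 0 0" --pt "0.66 0.0346 0 0.02 0 0 0" --pt "0.66 0.0462 0 0.0267 0 0 0" --pt "0.66 0.0577 0 0.0333 0 0 0" --pt "0.66 0.0693 0 0.04 0 0 0" --pt "0.66 0.0808 0 0.0467 0 0 0" --pt "0.66 0.0924 0 0.0533 0 0 0" --pt "0.66 0.1039 0 0.06 0 0 0" --pt "0.66 0.1155 0 0.0667 0 0 0" --pt "0.66 0.127 0 0.0733 0 0 0" --pt "0.66 0.1386 0 0.08 0 0 0" --pt "0.66 0.1501 0 0.0867 0 0 0" --pt "0.66 0.1617 0 0.0933 0 0 0" --pt "0.66 0.1732 0 0.1 0 0 0" --pt "0.66 0.1848 0 0.1067 0 0 0" --pt "0.66 0.1963 0 0.1133 0 0 0" --pt "0.66 0.2079 0 0.12 0 0 0" --pt "0.66 0.2165 0 0.125 0 0 0"

```text
time_s: 17.08
tool_pos: [0.5222, 0.0676, 0.0482]
tcp_rot: [179.9, -30.1, 96.0]
force: [0.5, -3.4, 1.1]
gripper_width: 0.0604
grip_force: 1.8
```

```bash
python3 - <<'E'
from h import *
rep()
for n,roi in(('side',(205,120,460,300)),('top',(200,180,425,265))):
  c=redtop(n,'g'+n,roi); r=rect(n,c,.096);print(r,cv2.boxPoints(r).max(0))
im=np.hstack([cv2.resize(cv2.imread('pics/gside.png')[120:320,260:500],None,fx=1.6,fy=1.6),cv2.resize(cv2.imread('pics/gtop.png')[180:280,170:370],None,fx=2,fy=3.2)]);cv2.imwrite("pics/g1.png",im)
E
```

```text
bf [0.0302 0.0177 0.0482] f [-3.46 -0.18  1.13] 17.075
((115.2103271484375, 17.697856903076172), (96.5029067993164, 139.36610412597656), 89.70899963378906) [185.13754  66.3026 ]
((114.44031524658203, 16.296649932861328), (94.01089477539062, 137.46343994140625), 89.9244384765625) [183.23396  63.3927 ]
```

View pics/g1.png

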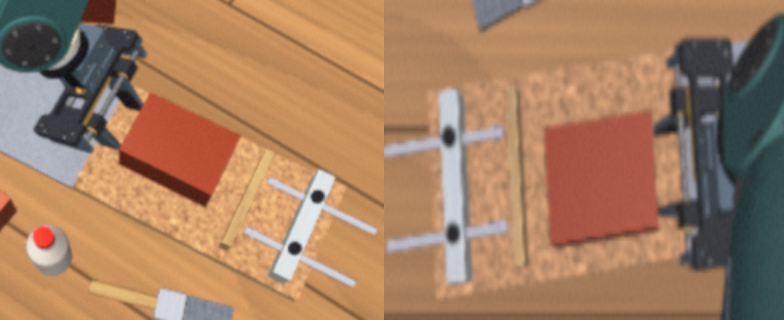

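The blank slides squarely; its front is at about 185 mm, the pad is some 30 mm beyond. Sliding takes about 3.5 N.

Request:
play_rows --pt "0.66 0.0058 0 0.0033 0 0 0" --pt "0.66 0.0115 0 0.0067 0 0 0" --pt "0.66 0.0173 0 0.01 0 0 0" --pt "0.66 0.0231 0 0.0133 0 0 0" --pt "0.66 0.0289 0 0.0167 0 0 0" --pt "0.66 0.0346 0 0.02 0 0 0" --pt "0.66 0.0404 0 0.0233 0 0 0" --pt "0.66 0.0462 0 0.0267 0 0 0" --pt "0.66 0.052 0 0.03 0 0 0" --pt "0.66 0.0577 0 0.0333 0 0 0"

```text
time_s: 18.42
tool_pos: [0.5202, 0.0874, 0.0483]
tcp_rot: [179.9, -30.1, 96.0]
force: [-0.0, -3.0, 0.5]
gripper_width: 0.0599
grip_force: 1.6
```

Request:
play_rows --pt "0.66 0.0029 0 0.0017 0 0 0" --pt "0.66 0.0058 0 0.0033 0 0 0" --pt "0.66 0.0087 0 0.005 0 0 0" --pt "0.66 0.0115 0 0.0067 0 0 0"

```text
time_s: 18.92
tool_pos: [0.5198, 0.0913, 0.0483]
tcp_rot: [179.9, -30.1, 96.0]
force: [-0.0, -2.2, 1.8]
gripper_width: 0.0601
grip_force: 1.6
```

Request:
play_rows --pt "0.66 0.0029 0 0.0017 0 0 0" --pt "0.66 0.0058 0 0.0033 0 0 0" --pt "0.66 0.0087 0 0.005 0 0 0"

```text
time_s: 19.3
tool_pos: [0.5195, 0.0943, 0.0483]
tcp_rot: [179.9, -30.1, 96.0]
force: [0.4, -2.6, 1.0]
gripper_width: 0.0602
grip_force: 1.6
```

Request:
play_rows --pt "0.66 0.0029 0 0.0017 0 0 0" --pt "0.66 0.0058 0 0.0033 0 0 0"

```text
time_s: 19.55
tool_pos: [0.5193, 0.0963, 0.0483]
tcp_rot: [179.9, -30.1, 96.0]
force: [0.7, -3.8, 0.2]
gripper_width: 0.0601
grip_force: 1.6
```

Request:
play_rows --pt "0.66 0.0029 0 0.0017 0 0 0" --pt "0.66 0.0058 0 0.0033 0 0 0"

```text
time_s: 19.8
tool_pos: [0.519, 0.0983, 0.0483]
tcp_rot: [179.9, -30.1, 96.0]
force: [0.8, -3.0, 0.8]
gripper_width: 0.0602
grip_force: 1.5
```

Request:
play_rows --pt "0.66 0.0029 0 0.0017 0 0 0" --pt "0.66 0.0058 0 0.0033 0 0 0"

```text
time_s: 20.05
tool_pos: [0.5188, 0.1003, 0.0483]
tcp_rot: [179.9, -30.1, 96.0]
force: [0.2, -3.2, -0.0]
gripper_width: 0.0603
grip_force: 1.5
```

Request:
play_rows --pt "0.66 0.0029 0 0.0017 0 0 0" --pt "0.66 0.0058 0 0.0033 0 0 0"

```text
time_s: 20.3
tool_pos: [0.5186, 0.1022, 0.0484]
tcp_rot: [179.9, -30.1, 96.0]
force: [0.5, -2.8, 0.1]
gripper_width: 0.0601
grip_force: 1.5
```

Request:
play_rows --pt "0.66 0.0029 0 0.0017 0 0 0" --pt "0.66 0.0058 0 0.0033 0 0 0"

```text
time_s: 20.55
tool_pos: [0.5184, 0.1042, 0.0484]
tcp_rot: [179.9, -30.1, 96.0]
force: [0.2, -2.7, 1.1]
gripper_width: 0.0601
grip_force: 1.5
```

Request:
play_rows --pt "0.66 0.0029 0 0.0017 0 0 0" --pt "0.66 0.0058 0 0.0033 0 0 0"

```text
time_s: 20.8
tool_pos: [0.5182, 0.1062, 0.0484]
tcp_rot: [179.9, -30.1, 96.0]
force: [0.3, -2.5, 0.2]
gripper_width: 0.0606
grip_force: 1.7
```

Request:
play_rows --pt "0.66 0.0029 0 0.0017 0 0 0" --pt "0.66 0.0058 0 0.0033 0 0 0"

```text
time_s: 21.05
tool_pos: [0.5181, 0.108, 0.0484]
tcp_rot: [179.9, -30.1, 96.0]
force: [0.5, -7.4, -0.0]
gripper_width: 0.0605
grip_force: 3.2
```

Request:
play_rows --pt "0.66 0.0015 0 0.0008 0 0 0" --pt "0.66 0.0029 0 0.0017 0 0 0"

```text
time_s: 21.3
tool_pos: [0.5181, 0.1089, 0.0484]
tcp_rot: [179.9, -30.1, 96.1]
force: [1.2, -8.0, 0.5]
gripper_width: 0.0601
grip_force: 3.8
```

```bash
python3 - <<'E'
from h import *
import time
for i in range(3):
  rep(); imaging.camera('side')
rep()
E
```

```text
bf [0.0716 0.0175 0.0484] f [-8.05 -0.36  0.47] 21.3
bf [0.0716 0.0176 0.0484] f [-7.87  0.08  1.07] 21.35
bf [0.0716 0.0175 0.0484] f [-7.4   1.34  0.95] 21.4
bf [0.0716 0.0175 0.0484] f [-6.57 -0.14 -0.36] 21.45
```

Request:
play_rows --pt "0.66 0.0013 0 0.0008 0 0 0" --pt "0.66 0.0024 0 0.0014 0 0 0" --pt "0.66 0.0024 0 0.0014 0 0 0"

```text
time_s: 21.82
tool_pos: [0.518, 0.1096, 0.0484]
tcp_rot: [179.9, -30.1, 96.0]
force: [1.1, -8.8, 1.0]
gripper_width: 0.0604
grip_force: 4.1
```

```bash
python3 - <<'E'
from h import *
a=[]
for i in range(5):
  a.append(bf(sense()['force']+S)[0]); imaging.camera('side')
print(a,sense()['grip_force'],bf(sense()['tool_pos']))
E
```

```text
[np.float64(-8.852644403608913), np.float64(-7.437732881825151), np.float64(-8.711593959219574), np.float64(-7.531336553942263), np.float64(-8.019345996220109)] 4.060791016090661 [0.07236531 0.01754682 0.04835211]
```

Request:
play_rows --pt "0.66 0.0017 0 0.001 0 0 0" --pt "0.66 0.0017 0 0.001 0 0 0" --pt "0.66 0.0017 0 0.001 0 0 0" --pt "0.66 0.0017 0 0.001 0 0 0"

```text
time_s: 22.58
tool_pos: [0.518, 0.1101, 0.0484]
tcp_rot: [179.9, -30.1, 96.0]
force: [-0.9, -8.9, 0.1]
gripper_width: 0.0603
grip_force: 4.4
```

```bash
python3 - <<'E'
from h import *
a=[]
for i in range(6):
  a.append(bf(sense()['force']+S)[0]); imaging.camera('side')
print(np.mean(a),sense()['grip_force'],bf(sense()['tool_pos']))
E
```

```text
-8.662112908688373 4.4149331375956535 [0.07289562 0.01748196 0.0483586 ]
```

About 6 N beyond sliding, held for most of a second. I back off slowly, then move clear.

Request:
play_rows --pt "0.66 -0.0014 0 -0.0008 0 0 0" --pt "0.66 -0.0029 0 -0.0017 0 0 0" --pt "0.66 -0.0043 0 -0.0025 0 0 0" --pt "0.66 -0.0058 0 -0.0033 0 0 0" --pt "0.66 -0.0087 0 -0.005 0 0 0" --pt "0.66 -0.0115 0 -0.0067 0 0 0" --pt "0.66 -0.0173 0 -0.01 0 0 0" --pt "0.66 -0.03 0 -0.0173 0 0 0" --pt "0.66 -0.07 0 -0.04 0 0 0" --pt "0.66 -0.15 0 -0.087 0 0 0" --pt "0.66 -0.2 0 -0.115 0 0 0" --pt "0.66 -0.1 0 -0.29 0 0 0" --pt "0.66 -0.05 0 -0.38 0 0 0" --pt "0.66 -0.05 0 -0.38 0 0 0" --pt "0.66 -0.05 0 -0.38 0 0 0"

```text
time_s: 24.75
tool_pos: [0.5246, 0.0405, 0.1389]
tcp_rot: [180.0, -30.1, 96.0]
force: [-0.1, 0.7, -0.5]
gripper_width: 0.06
grip_force: 0.0
```

```bash
python3 - <<'E'
from h import *
rep()
for n,roi in(('side',(205,120,480,300)),('top',(200,180,425,265))):
  c=redtop(n,'k'+n,roi); r=rect(n,c,.096);print(r,cv2.boxPoints(r).max(0))
im=np.hstack([cv2.resize(cv2.imread('pics/kside.png')[120:320,260:500],None,fx=1.6,fy=1.6),cv2.resize(cv2.imread('pics/ktop.png')[130:290,165:365],None,fx=2,fy=2)]);cv2.imwrite("pics/k1.png",im)
E
```

```text
bf [0.0029 0.0182 0.1389] f [ 0.71  0.01 -0.52] 24.75
((155.0468292236328, 17.449735641479492), (96.13713836669922, 138.31918334960938), 89.98015594482422) [224.22305  65.54225]
((152.810302734375, 16.733104705810547), (138.86375427246094, 96.00904083251953), 0.07689763605594635) [222.30655   64.830765]
```

View pics/k1.png

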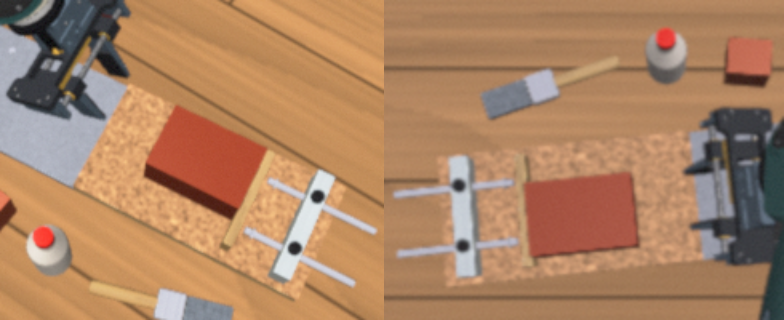

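The blank rests flat and square against the pad (contact at crop (525,215) right, (255,185) left). The bystanders have not moved and the gripper is clear.

```bash
python3 -c "
from cell import robot
print(robot.sign_off())"
```

```text
the job is handed in; nothing more can be done
None
```

The blank was squared against the step, tipped onto the deck, slid to the pad and pressed with about 6 N beyond sliding. It was left resting square against the pad with the gripper clear, and handed in at about 25 s; no verdict came back.

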